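# Open the stove's lighting port

### The arm

A 6-joint arm with a two-finger parallel gripper is mounted at the origin on the work surface. World frame = base frame: x ahead of the robot, y to its left, z up, the work surface at z = 0. Lengths are in m, angles in degrees, forces in N, time in s.
With the tool pointing down it reaches from about 0.375 to 0.9 m from the base axis. Payload 3.1 kg.
Tool frame: the origin (TCP) lies on the centre line of the jaws, within the pads' length; the fingertips stand 25 mm ahead of it and the grasp point (between the pads) lies 6 mm ahead of it; z points along the fingers, y is the line along which they close (so a half turn about z gives the same grasp; the last joint's range is limited). The gripper opens to 87 mm and grips with 3 to 60 N. Pads are 19 mm wide; open, the fingers measure 117 mm over their backs; the gripper's body (75 mm by 190 mm) begins 51 mm behind the grasp point.
Start: joints at [60.533, 30.224, 82.088, -0, 67.689, -10.227], TCP at [0.206, 0.59, 0.223] pointing down, gripper open.
Joint ranges: [-176.69, 176.69], [-43.24, 126.21], [12.49, 139.97], [-82, 262], [0, 151.66], [-163.58, 163.58]. Speed limits (degrees/s): [159.86, 159.86, 180, 180, 180, 180].

### API

Orientations are given as a 3x3 rotation matrix whose columns are the frame's x, y, z axes.
In Python, from rig import bot, cams, models gives the robot as it stands. The module is installed in compiled form; this text tells all that it offers.
- The arm moves only by the shell command python3 -m handwheel 'ROWS' [OPENING]. ROWS is JSON, a list of rows, each a list of 6 numbers: the shift along the world's x, y, z each as a share of 1 m, from -1 to 1, then the turn, a rotation vector about the world's x, y, z each as a share of 2 rad, from -1 to 1. In form: [[dx, dy, dz, wx, wy, wz], ...]. A call has exactly 8 rows; each row is the pose to reach, as a shift and turn from the pose commanded when the call began; what a row does not reach only later rows make up. A row lasts 1/12 s, in which the tool goes at most 41.7 mm and 7.16 degrees, less where a joint would pass 70% of its speed; a pose out of reach is approached as far as the arm can. A call with a number of a shift or a turn outside -1 to 1 is refused whole. A call with a gripper value outside its range is refused whole. OPENING is the opening, from -1 (shut) to 1 (fully open), so that 0 is half open, set as the call begins (- or left out, the last holds). The fingers move at their own pace and stop on an object; the grip force is fixed at half the most. Time passes only in rows, so rows that repeat a pose let the fingers close, or fill a call up. It gives the time, the measured TCP pose, the force, the opening and the grip force at its end, in the units of the state.
- bot.read_state(): the state, without advancing time (a new reading comes with each control period).
- cams.capture(name): name is "side" or "top"; returns (picture, depth): 400x640x3 uint8, blue, green, red; 400x640 float32, m along the optical axis (not along the pixel's ray), 0 where there is no reading.
- cams.calibration(name): a dict with "mtx" (3x3 intrinsics, pixels), "R" (3x3) and "t" (3): a world point X has camera coordinates R X + t. Camera axes: x right, y down, z forward; pixel columns grow to the right and rows downward; lengths in m; the calibration is good to about 2 mm. A picture is of the moment at which its call begins. calibration takes no time and is no camera call.
- bot.hand_in(): hands the job in; it is judged then, once.
Trained networks look in the newest picture that a camera, given by its name, has taken for a name from the list of things; names that differ only in an ending like _2 or _b are one class to them, and where a whole thing is asked for, a point or a joint stands for the part that bears it (a point fixed in the world has none). Each returns a list of dicts, best first, with "conf" (0 to 1); they miss things now and then, are a little off and sometimes report something else, mostly with a low value. They report only what shows in the picture. A call takes as long as a camera call.
- models.spot_in(query, camera): "position" ([column, row] in pixels, amid what is visible of it).
- models.tip_of(query, camera): "position" ([column, row] in pixels: a listed point, or the origin of a listed thing).
The state is a dict: "time_s": time; "joint_positions": joint angles; "qvel": joint speeds; "tau": joint torques, N m; "position": TCP position; "tcp_rot": TCP orientation; "force": force on the tool from outside, world axes, zero at the start; "moment": the same for the moment, N m; "opening": opening from 0.0 (shut) to 1.0 (fully open); "grasp_force": force on a finger pad.
Only numpy, scipy, OpenCV 4.12 (cv2) and the standard library are available. Lean on these libraries where they do the work, as an engineer would, in place of code of your own. Each camera call takes 0.05 s, during which the arm holds its last target. There are 200 camera calls.

### The job

The blue table stove is about to be lit. Swing the round steel cover of its lighting port aside on its pin, about a quarter turn clockwise as seen from above, so that the port lies quite open, and let go of it. Leave the look-alike cover on the bare-metal ash tin shut.

Things in the scene. Friction and masses are not known exactly. Their poses are not given: they have to be found in the camera images.
- stove_cover (a joint): Angle (rad) of the steel cover on the fixed blue stove (200 x 320 mm, top plate 110 mm above the table). Disc 64 mm across, 3 mm thick, on a 22 mm wide arm, underside 2 mm above the plate. 0 = shut, centred over the 45 mm port (may start up to 0.25 ajar); grows clockwise seen from above to a stop at 1.7; port wholly clear beyond 0.8. Needs about 1 N at the knob and stays where left.
- stove_knob (a point): Centre of the flat top of the black upright knob (20 mm across, 34 mm tall) on the disc's centre of the stove's cover; 149 mm above the table. It moves level with the cover on a circle of 70 mm radius about the pin. x axis: away from the pin; z up.
- stove_pin (a point): Pivot pin of the stove's cover, at top plate level (110 mm above the table). x: from the pin to the port's centre, 70 mm away; y: towards the black grate on the stove's other half (10 mm high, 50 mm clear of the shut disc); z up. The cover opens from +x towards -y. Pin head 9 mm and two brass stop studs 7 mm above the plate.
- tin_cover (a joint): Angle (rad) of the same kind of cover, with the same black knob at the same height, on the fixed ash tin (bare-metal box 180 x 220 mm, 110 mm tall, no grate) that stands left or right of the stove, 30 mm or more away. 0 = shut, as it starts; grows as it swings clockwise. It is to stay shut.

How it is judged:
By the outcome, as a careful person would: the job done as asked, in the order asked, and still so for the second after the job is handed in, with the robot touching nothing.
It also fails if it takes over 32 s, if anything falls off the work surface, if the arm or the gripper's body presses on something with over 40 N, if the wrist force passes 120 N, or if a joint passes its speed limit or range.

## Working session

There is one attempt and no reset: what is moved stays moved. The work goes in short steps, Python scripts to look and compute and a shell command to move; the robot and the scene stay as the last step left them, time stands still between calls to the robot, and variables do not carry over. Pictures are saved under pics/ and viewed, at most 10 in all, crops included, and the job is handed in when it is done.

```bash
mkdir -p pics
cat > h.py <<'E'
from rig import bot,cams,models
import numpy as np,cv2
def unproj(c,px,z):
    k=cams.calibration(c);R=np.array(k["R"]);t=np.array(k["t"])
    d=R.T@np.linalg.inv(k["mtx"])@np.array([px[0],px[1],1.]);o=-R.T@t
    return o+d*(z-o[2])/d[2]
E
python3 - <<'E'
from h import *
for c in("top","side"):
    p,d=cams.capture(c);cv2.imwrite(f"pics/{c}0.png",p)
    for q,z in(("stove_knob",.149),("stove_pin",.11)):
        for r in models.tip_of(q,c):print(c,q,r["conf"],np.round(r["position"]),unproj(c,r["position"],z).round(3))
    for q in("stove_cover","tin_cover"):
        for r in models.spot_in(q,c):print(c,q,r["conf"],np.round(r["position"]),unproj(c,r["position"],.115).round(3))
s=bot.read_state();print(s["position"],np.round(s["tcp_rot"],3),s["time_s"])
E
```

```text
top stove_knob 0.6 [251. 198.] [0.531 0.129 0.149]
top stove_pin 0.6 [247. 231.] [0.456 0.143 0.11 ]
top stove_cover 0.68 [252. 205.] [0.516 0.131 0.115]
top tin_cover 0.95 [399. 186.] [ 0.564 -0.201  0.115]
side stove_knob 0.95 [330. 266.] [0.526 0.126 0.149]
side stove_pin 0.74 [370. 287.] [0.452 0.139 0.11 ]
side stove_cover 0.94 [332. 278.] [0.521 0.13  0.115]
side tin_cover 0.63 [324. 157.] [ 0.558 -0.197  0.115]
[0.20590185 0.59004098 0.22309818] [[-0.944  0.33  -0.   ]
 [ 0.33   0.944 -0.   ]
 [ 0.    -0.    -1.   ]] 0.5
```

View pics/top0.png

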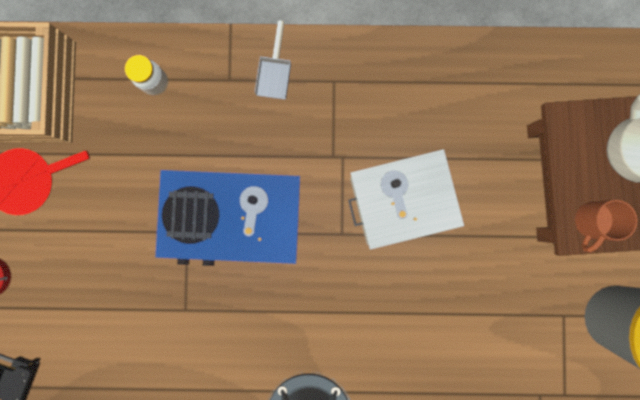

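View pics/side0.png

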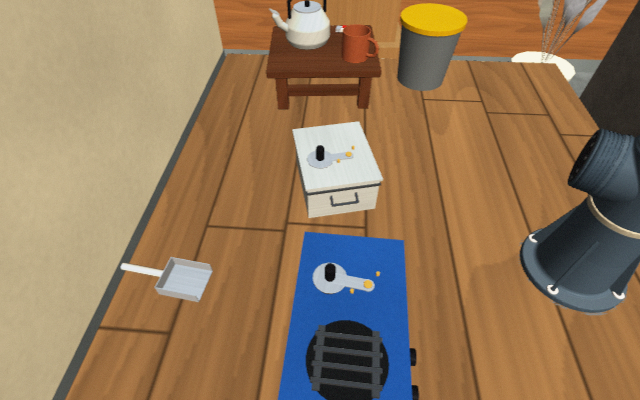

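The top view shows the stove with its grate on the left, the knob at about (254,197) and the pin at about (248,231). The ash tin is on the right, with its knob at (396,184). The side view agrees: stove knob (330,272), pin (369,285). I'll hover over the stove knob with the fingers partly closed so that they straddle it along the tangent.

```bash
python3 -m handwheel '[[0.04,-0.055,0,0,0,0.074],[0.08,-0.11,0,0,0,0.074],[0.12,-0.17,0,0,0,0.074],[0.16,-0.23,0,0,0,0.074],[0.2,-0.285,0,0,0,0.074],[0.23,-0.33,0,0,0,0.074],[0.25,-0.365,0,0,0,0.074],[0.27,-0.39,0,0,0,0.074]]' -0.05
python3 -m handwheel '[[0.025,-0.035,0,0,0,0],[0.05,-0.072,0,0,0,0],[0.051,-0.073,0,0,0,0],[0.051,-0.073,0,0,0,0],[0.051,-0.073,0,0,0,0],[0.051,-0.073,0,0,0,0],[0.051,-0.073,0,0,0,0],[0.051,-0.073,0,0,0,0]]'
python3 - <<'E'
from h import *
for c in("top","side"):
    p,d=cams.capture(c);cv2.imwrite(f"pics/{c}1.png",p)
    for q,z in(("stove_knob",.149),("stove_pin",.11)):
        for r in models.tip_of(q,c):print(c,q,r["conf"],np.round(r["position"]),unproj(c,r["position"],z).round(3))
s=bot.read_state();print(s["position"],np.round(s["tcp_rot"],3),s["time_s"],s["opening"])
cv2.imwrite("pics/side1c.png",cv2.resize(cv2.imread("pics/side1.png")[180:350,240:460],None,fx=3,fy=3))
E
```

```text
time_s: 1.17
position: [0.3963, 0.3157, 0.2235]
tcp_rot: [[-0.982, 0.186, 0.001], [0.186, 0.982, 0.0], [-0.001, 0.0, -1.0]]
force: [1.0, 0.7, 0.7]
opening: 0.511
grasp_force: 0.0
time_s: 1.83
position: [0.4455, 0.2456, 0.2232]
tcp_rot: [[-0.983, 0.184, -0.0], [0.184, 0.983, 0.0], [0.0, 0.0, -1.0]]
force: [-0.1, 0.5, 0.1]
opening: 0.476
grasp_force: 0.0
top stove_knob 0.84 [247. 198.] [0.53  0.138 0.149]
top stove_pin 0.64 [248. 230.] [0.459 0.141 0.11 ]
side stove_knob 0.66 [328. 266.] [0.53  0.125 0.149]
side stove_pin 0.94 [366. 285.] [0.458 0.136 0.11 ]
[0.44623814 0.24473948 0.22314902] [[-0.983  0.186  0.   ]
 [ 0.186  0.983 -0.   ]
 [-0.    -0.    -1.   ]] 2.1333 0.4715370063912127
```

View pics/side1c.png

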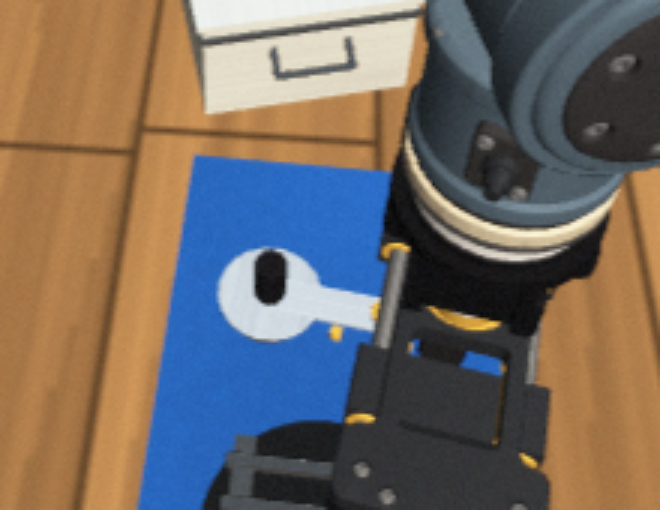

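The crop shows the stove knob's top at side pixel (330,265), clear of the arm, which puts it at about (0.528, 0.126). I'll move above it, then lower to just over its top.

```bash
python3 -m handwheel '[[0.02,-0.03,0,0,0,0],[0.04,-0.06,0,0,0,0],[0.06,-0.09,0,0,0,0],[0.082,-0.118,0,0,0,0],[0.082,-0.118,-0.01,0,0,0],[0.082,-0.118,-0.02,0,0,0],[0.082,-0.118,-0.03,0,0,0],[0.082,-0.118,-0.03,0,0,0]]'
python3 - <<'E'
from h import *
p,d=cams.capture("side")
cv2.imwrite("pics/side2c.png",cv2.resize(p[180:350,240:460],None,fx=3,fy=3))
for r in models.tip_of("stove_knob","side"):print(r,unproj("side",r["position"],.149))
s=bot.read_state();print(s["position"],s["time_s"],s["opening"])
k=cams.calibration("side");P=np.array(s["position"]);
for o in(-.0205,.0205):
    X=P+np.array(s["tcp_rot"])@[0,o,.025];c=np.array(k["mtx"])@(np.array(k["R"])@X+k["t"]);print((c[:2]/c[2]-[240,180])*3)
E
```

```text
time_s: 2.8
position: [0.5255, 0.1271, 0.1905]
tcp_rot: [[-0.983, 0.186, -0.007], [0.186, 0.983, 0.0], [0.006, -0.001, -1.0]]
force: [-0.2, 0.2, 0.2]
opening: 0.475
grasp_force: 0.0
{'position': [332.9, 266.5], 'conf': 0.76} [0.52069273 0.12590955 0.149     ]
[0.52694267 0.12742145 0.19228961] 2.9 0.47443306063569884
[277.10865398 215.63221077]
[260.24895247 274.48709124]
```

View pics/side2c.png

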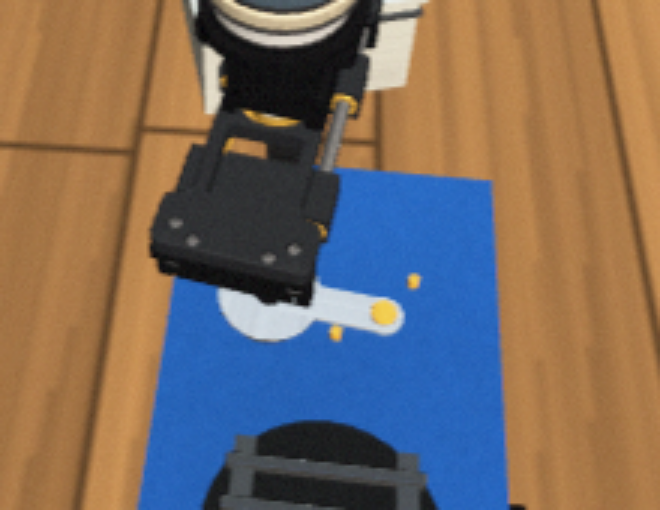

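The gripper hides the knob, but it sits over the disc as planned. The pin shows at crop (385,313) and the studs at (335,333) and (413,282). I'll lower gently and watch the force.

```bash
python3 -m handwheel '[[0.001,-0.001,-0.006,0,0,0],[0.001,-0.001,-0.013,0,0,0],[0.001,-0.001,-0.02,0,0,0],[0.001,-0.001,-0.027,0,0,0],[0.001,-0.001,-0.034,0,0,0],[0.001,-0.001,-0.041,0,0,0],[0.001,-0.001,-0.041,0,0,0],[0.001,-0.001,-0.041,0,0,0]]'
python3 - <<'E'
from h import *
print(unproj("side",[240+385/3,180+313/3],.119))
print(unproj("top",[248.5,231.5],.119))
# tool path: knob circle, pad leads/trails; angle about z from radial -0.18 rad
pin=np.array([.456,.139]);s=bot.read_state();P=np.array(s["position"])
for a in range(0,84,6):
    th=np.arctan2(P[1]-pin[1],P[0]-pin[0])-np.radians(a); r=np.hypot(*(P[:2]-pin))
    print(a,(pin+r*np.array([np.cos(th),np.sin(th)])-P[:2]).round(4),round(-np.radians(a)/2,3))
print(P,s["force"])
E
```

```text
time_s: 3.57
position: [0.5291, 0.1253, 0.1515]
tcp_rot: [[-0.982, 0.187, -0.001], [0.187, 0.982, -0.0], [0.001, -0.0, -1.0]]
force: [0.4, -0.3, 0.3]
opening: 0.473
grasp_force: 0.0
[0.45534051 0.13967977 0.119     ]
[0.455986   0.13800297 0.119     ]
0 [0. 0.] -0.0
6 [-0.0018 -0.0076] -0.052
12 [-0.0044 -0.0149] -0.105
18 [-0.0078 -0.0219] -0.157
24 [-0.0119 -0.0286] -0.209
30 [-0.0166 -0.0347] -0.262
36 [-0.022  -0.0404] -0.314
42 [-0.0279 -0.0454] -0.367
48 [-0.0344 -0.0498] -0.419
54 [-0.0412 -0.0535] -0.471
60 [-0.0484 -0.0565] -0.524
66 [-0.0559 -0.0587] -0.576
72 [-0.0635 -0.0601] -0.628
78 [-0.0713 -0.0607] -0.681
[0.52910525 0.12532515 0.15147631] [ 0.39718096 -0.33597734  0.27298465]
```

Down with no contact force. Now I'll swing along the arc, turning the tool with it.

```bash
python3 -m handwheel '[[-0.0018,-0.0076,0,0,0,-0.052],[-0.0044,-0.0149,0,0,0,-0.105],[-0.0078,-0.0219,0,0,0,-0.157],[-0.0119,-0.0286,0,0,0,-0.209],[-0.0166,-0.0347,0,0,0,-0.262],[-0.022,-0.0404,0,0,0,-0.314],[-0.028,-0.0454,0,0,0,-0.367],[-0.028,-0.0454,0,0,0,-0.367]]'
python3 - <<'E'
from h import *
p,d=cams.capture("side")
cv2.imwrite("pics/side3c.png",cv2.resize(p[180:350,240:460],None,fx=3,fy=3))
pin=np.array([.4555,.139]);s=bot.read_state();P=np.array(s["position"])
print(P,s["force"],np.degrees(np.arctan2(s["tcp_rot"][1][1],s["tcp_rot"][0][1])),s["time_s"])
th0=np.arctan2(P[1]-pin[1],P[0]-pin[0]);r=np.hypot(*(P[:2]-pin));print(th0,r)
for a in range(0,61,6):
    th=th0-np.radians(a); r=max(.0715,r-.0005)
    print(a,(pin+r*np.array([np.cos(th),np.sin(th)])-P[:2]).round(4),round(-np.radians(a)/2,3))
E
```

```text
time_s: 4.23
position: [0.5005, 0.0793, 0.1524]
tcp_rot: [[-0.602, 0.798, -0.001], [0.798, 0.602, -0.0], [0.0, -0.001, -1.0]]
force: [-1.2, 0.5, -0.1]
opening: 0.476
grasp_force: 0.0
[0.50135708 0.07967862 0.15248926] [ 0.60699473  0.49842748 -0.15484357] 37.25634615943854 4.2833
-0.9127195386416644 0.0749793201410415
0 [-0.0003  0.0004] -0.0
6 [-0.007  -0.0036] -0.052
12 [-0.014  -0.0069] -0.105
18 [-0.0213 -0.0094] -0.157
24 [-0.0287 -0.0111] -0.209
30 [-0.0362 -0.012 ] -0.262
36 [-0.0437 -0.0121] -0.314
42 [-0.0512 -0.012 ] -0.367
48 [-0.0586 -0.011 ] -0.419
54 [-0.0659 -0.0093] -0.471
60 [-0.073  -0.0068] -0.524
```

View pics/side3c.png

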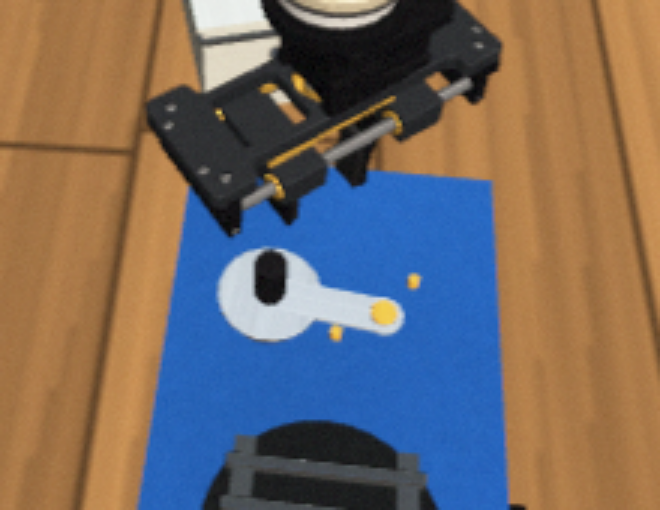

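The cover has not moved: its knob is still at crop (269,256), while the fingertips show at about (290,222) and (358,185). I'll compare where the fingertips should project before I retry.

Run:
```python
from h import *
s=bot.read_state();P=np.array(s["position"]);R=np.array(s["tcp_rot"])
p,d=cams.capture("side");pt,dt=cams.capture("top")
cv2.imwrite("pics/top3c.png",cv2.resize(pt[130:290,150:350],None,fx=4,fy=4 )[:600])
for cam,off,f in(("side",[240,180],3),("top",[150,130],4)):
  k=cams.calibration(cam)
  for n,X in[("tip-",P+R@[0,-.0205,.025]),("tip+",P+R@[0,.0205,.025]),("tcp",P),("knob",np.array([.528,.126,.149])),("pin",np.array([.4555,.139,.119]))]:
    c=np.array(k["mtx"])@(np.array(k["R"])@X+k["t"]);print(cam,n,((c[:2]/c[2]-off)*f).round())
def xyz(cam,d,u,v):
    k=cams.calibration(cam);z=d[v,u];c=np.linalg.inv(k["mtx"])@[u,v,1]*z
    return (np.array(k["R"]).T@(c-np.array(k["t"]))).round(3)
for u,v in[(330,264),(330,266),(330,272),(318,282),(368,284),(336,253),(359,241),(318,257)]:print(u,v,xyz("side",d,u,v))
for u,v in[(254,196),(254,198),(246,200),(248,231)]:print("top",u,v,xyz("top",dt,u,v))
```

```text
side tip- [338. 201.]
side tip+ [285. 231.]
side tcp [314. 194.]
side knob [266. 259.]
side pin [385. 312.]
top tip- [519. 356.]
top tip+ [476. 297.]
top tcp [493. 326.]
top knob [410. 277.]
top pin [392. 407.]
330 264 [0.526 0.122 0.15 ]
330 266 [0.526 0.127 0.151]
330 272 [0.525 0.137 0.149]
318 282 [0.546 0.14  0.115]
368 284 [0.456 0.138 0.118]
336 253 [0.517 0.104 0.16 ]
359 241 [0.475 0.07  0.153]
318 257 [0.545 0.157 0.226]
top 254 196 [0.52  0.074 0.49 ]
top 254 198 [0.517 0.074 0.493]
top 246 200 [0.514 0.086 0.493]
top 248 231 [0.468 0.086 0.469]
```

View pics/top3c.png

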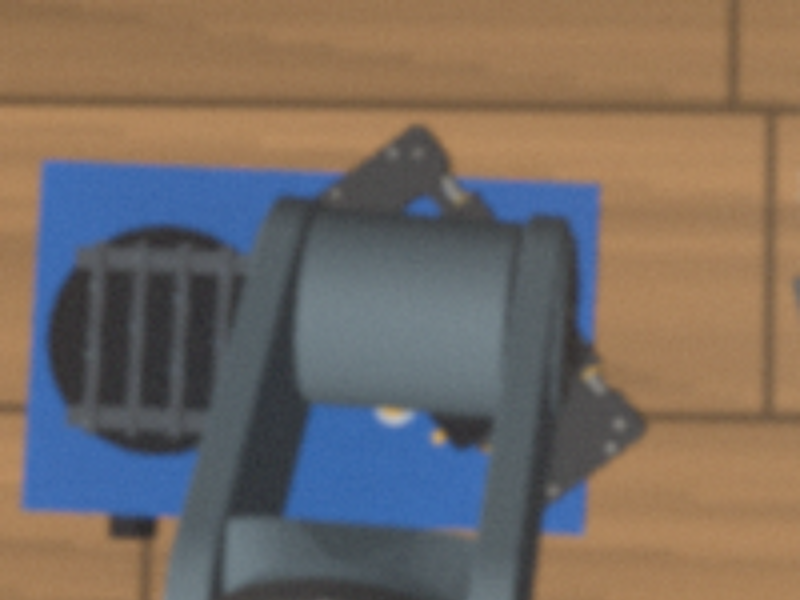

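Run:
```python
from h import *
s=bot.read_state();P=np.array(s["position"]);R=np.array(s["tcp_rot"])
p,d=cams.capture("side");k=cams.calibration("side")
v,u=np.mgrid[225:270,310:385];z=d[v,u]
c=np.stack([u,v,np.ones_like(u)],-1)@np.linalg.inv(k["mtx"]).T*z[...,None]
X=(c-np.array(k["t"]))@np.array(k["R"]);L=(X-P)@R
m=(np.abs(L[...,0])<.03)&(np.abs(L[...,1])<.075)&(z>0)&(X[...,2]>.122)
l=L[m];o=np.argsort(-l[:,2])[:40]
for i in o:print(l[i].round(3),X[m][i].round(3),p[v,u][m][i])
```

```text
[0.018 0.042 0.006] [0.524 0.12  0.147] [49 47 46]
[0.015 0.05  0.006] [0.533 0.122 0.147] [73 68 67]
[0.024 0.048 0.006] [0.526 0.128 0.147] [26 24 28]
[0.027 0.047 0.006] [0.524 0.13  0.147] [31 29 29]
[0.019 0.055 0.006] [0.535 0.129 0.147] [48 47 45]
[0.02  0.043 0.005] [0.524 0.122 0.147] [25 24 24]
[0.023 0.039 0.005] [0.519 0.122 0.148] [128 125 118]
[0.017 0.048 0.005] [0.53  0.123 0.148] [30 30 31]
[0.023 0.054 0.005] [0.531 0.131 0.148] [27 26 28]
[0.024 0.041 0.005] [0.521 0.124 0.148] [25 27 26]
[0.024 0.052 0.005] [0.529 0.131 0.148] [30 28 29]
[0.017 0.052 0.004] [0.533 0.125 0.148] [33 31 31]
[0.027 0.044 0.004] [0.52  0.128 0.148] [29 22 26]
[0.022 0.057 0.004] [0.534 0.132 0.148] [44 42 43]
[0.027 0.045 0.004] [0.522 0.129 0.148] [31 27 29]
[0.02  0.047 0.004] [0.528 0.125 0.148] [23 23 25]
[0.022 0.053 0.004] [0.531 0.129 0.148] [31 28 29]
[0.021 0.054 0.004] [0.533 0.13  0.148] [27 26 27]
[0.017 0.049 0.004] [0.531 0.123 0.148] [38 34 35]
[0.028 0.047 0.004] [0.522 0.131 0.148] [26 27 27]
[0.026 0.039 0.004] [0.517 0.124 0.148] [161 153 146]
[0.016 0.047 0.004] [0.
[... 257 characters left out ...]
5 0.128 0.149] [58 53 54]
[0.021 0.039 0.004] [0.521 0.121 0.149] [112 107 103]
[0.02  0.045 0.004] [0.526 0.123 0.149] [24 17 25]
[0.019 0.047 0.004] [0.528 0.123 0.149] [26 26 28]
[0.026 0.043 0.004] [0.52  0.127 0.149] [25 25 26]
[0.015 0.048 0.004] [0.531 0.122 0.149] [99 96 93]
[0.016 0.044 0.004] [0.528 0.119 0.149] [114 102  94]
[0.023 0.047 0.003] [0.526 0.127 0.149] [29 24 27]
[0.023 0.041 0.003] [0.521 0.123 0.149] [34 32 33]
[0.018 0.041 0.003] [0.524 0.119 0.149] [140 128 119]
[0.03  0.041 0.003] [0.517 0.129 0.149] [115 109 105]
[0.017 0.043 0.003] [0.526 0.119 0.149] [92 77 69]
[0.023 0.056 0.003] [0.533 0.132 0.149] [27 27 26]
[0.019 0.051 0.003] [0.531 0.126 0.149] [27 26 26]
```

Every point below 0.149 is the knob's own top, centred at about (0.527, 0.126). So the fingertips are higher than the reported pose implies. I'll measure where they really are.

Run:
```python
from h import *
s=bot.read_state();P=np.array(s["position"]);R=np.array(s["tcp_rot"])
p,d=cams.capture("side");k=cams.calibration("side")
v,u=np.mgrid[225:262,318:380];z=d[v,u]
c=np.stack([u,v,np.ones_like(u)],-1)@np.linalg.inv(k["mtx"]).T*z[...,None]
X=(c-np.array(k["t"]))@np.array(k["R"]);L=(X-P)@R
for a in(334,335,336,337,338,357,358,359,360,361):
    print(a,[(b,*X[b-225,a-318].round(3),p[b,a].max()) for b in (range(249,258,1) if a<345 else range(236,245))][::2])
m=(z>0)&(X[...,2]>.122)&(L[...,0]<.013)&(np.abs(L[...,1])<.06)&(L[...,0]>-.03)
l=L[m];o=np.argsort(-l[:,2])[:25]
print(np.c_[l[o],X[m][o]].round(3))
```

```text
334 [(249, np.float64(0.52), np.float64(0.102), np.float64(0.168), np.uint8(16)), (251, np.float64(0.52), np.float64(0.102), np.float64(0.162), np.uint8(17)), (253, np.float64(0.52), np.float64(0.103), np.float64(0.158), np.uint8(12)), (255, np.float64(0.52), np.float64(0.077), np.float64(0.11), np.uint8(139)), (257, np.float64(0.52), np.float64(0.081), np.float64(0.109), np.uint8(192))]
335 [(249, np.float64(0.519), np.float64(0.105), np.float64(0.174), np.uint8(17)), (251, np.float64(0.519), np.float64(0.104), np.float64(0.166), np.uint8(17)), (253, np.float64(0.518), np.float64(0.105), np.float64(0.161), np.uint8(15)), (255, np.float64(0.518), np.float64(0.105), np.float64(0.154), np.uint8(73)), (257, np.float64(0.518), np.float64(0.082), np.float64(0.111), np.uint8(192))]
336 [(249, np.float64(0.517), np.float64(0.105), np.float64(0.173), np.uint8(19)), (251, np.float64(0.517), np.float64(0.103), np.float64(0.165), np.uint8(26)), (253, np.float64(0.516), np.float64(0.102), np.float64(0.156), np.uint8(22)), (255, np.float64(0.516), np.float64(0.077), np.float64(0.111), np.uint8(14
[... 3267 characters left out ...]
01  0.49   0.058  0.154]
 [ 0.008 -0.026 -0.001  0.477  0.071  0.154]
 [ 0.01   0.028 -0.002  0.518  0.105  0.154]
 [-0.007 -0.023 -0.002  0.488  0.06   0.154]
 [ 0.003 -0.022 -0.002  0.483  0.069  0.154]
 [ 0.01  -0.031 -0.002  0.471  0.069  0.155]
 [ 0.008  0.02  -0.002  0.513  0.099  0.155]
 [-0.005  0.028 -0.003  0.528  0.093  0.155]
 [ 0.008  0.028 -0.003  0.52   0.104  0.155]
 [ 0.01   0.025 -0.003  0.516  0.104  0.155]
 [-0.004 -0.023 -0.003  0.486  0.064  0.155]
 [ 0.004  0.028 -0.003  0.522  0.1    0.156]
 [-0.002  0.028 -0.003  0.526  0.096  0.156]
 [ 0.008 -0.028 -0.003  0.475  0.07   0.156]
 [ 0.008 -0.023 -0.003  0.479  0.072  0.156]
 [ 0.001  0.028 -0.003  0.524  0.098  0.156]]
```

The measured fingertips are at z≈0.151, which is the reported TCP height and not 25 mm below it. They passed just over the knob and nothing moved. I'll go back raised, then lower about 25 mm further.

```bash
python3 -m handwheel '[[0,0,0.012,0,0,0],[0.006,0.009,0.012,0,0,0.06],[0.012,0.018,0.012,0,0,0.12],[0.018,0.027,0.012,0,0,0.18],[0.022,0.036,0.012,0,0,0.24],[0.026,0.044,0.012,0,0,0.3],[0.026,0.046,0.012,0,0,0.36],[0.026,0.046,0.012,0,0,0.367]]'
python3 -m handwheel '[[0,0,0,0,0,0],[0,0,-0.006,0,0,0],[0,0,-0.012,0,0,0],[0,0,-0.018,0,0,0],[0,0,-0.024,0,0,0],[0,0,-0.03,0,0,0],[0,0,-0.036,0,0,0],[0,0,-0.037,0,0,0]]'
```

```text
time_s: 5.15
position: [0.528, 0.1269, 0.1641]
tcp_rot: [[-0.983, 0.182, 0.001], [0.182, 0.983, 0.0], [-0.0, 0.0, -1.0]]
force: [-0.4, -0.2, -0.3]
opening: 0.473
grasp_force: 0.0
time_s: 5.82
position: [0.5266, 0.1258, 0.1257]
tcp_rot: [[-0.982, 0.187, -0.002], [0.187, 0.982, -0.0], [0.002, -0.001, -1.0]]
force: [-1.0, -0.3, 0.5]
opening: 0.471
grasp_force: 0.0
```

```bash
python3 -m handwheel '[[-0.0018,-0.0074,0,0,0,-0.052],[-0.0044,-0.0146,0,0,0,-0.105],[-0.0077,-0.0214,0,0,0,-0.157],[-0.0116,-0.0279,0,0,0,-0.209],[-0.0162,-0.0339,0,0,0,-0.262],[-0.0214,-0.0394,0,0,0,-0.314],[-0.0272,-0.0443,0,0,0,-0.367],[-0.0272,-0.0443,0,0,0,-0.367]]'
python3 - <<'E'
from h import *
p,d=cams.capture("side")
cv2.imwrite("pics/side4c.png",cv2.resize(p[180:350,240:460],None,fx=3,fy=3))
pin=np.array([.4555,.139]);s=bot.read_state();P=np.array(s["position"])
print(P,s["force"],s["time_s"])
th0=np.arctan2(P[1]-pin[1],P[0]-pin[0]);r=np.hypot(*(P[:2]-pin));print(np.degrees(th0),r)
for a in range(0,61,6):
    th=th0-np.radians(a)
    print(a,(pin+r*np.array([np.cos(th),np.sin(th)])-P[:2]).round(4),round(-np.radians(a)/2,3))
E
```

```text
time_s: 6.48
position: [0.4994, 0.0812, 0.1271]
tcp_rot: [[-0.602, 0.798, -0.001], [0.798, 0.602, -0.0], [0.001, -0.001, -1.0]]
force: [-0.3, 0.1, -0.1]
opening: 0.475
grasp_force: 0.0
[0.50003653 0.08139313 0.12719083] [ 0.29777076 -0.49485469 -0.29728085] 6.5333
-52.291984740958746 0.07281520597553033
0 [0. 0.] -0.0
6 [-0.0063 -0.0043] -0.052
12 [-0.013 -0.008] -0.105
18 [-0.02   -0.0109] -0.157
24 [-0.0273 -0.0131] -0.209
30 [-0.0348 -0.0146] -0.262
36 [-0.0424 -0.0152] -0.314
42 [-0.05  -0.015] -0.367
48 [-0.0575 -0.014 ] -0.419
54 [-0.065  -0.0123] -0.471
60 [-0.0722 -0.0098] -0.524
```

View pics/side4c.png

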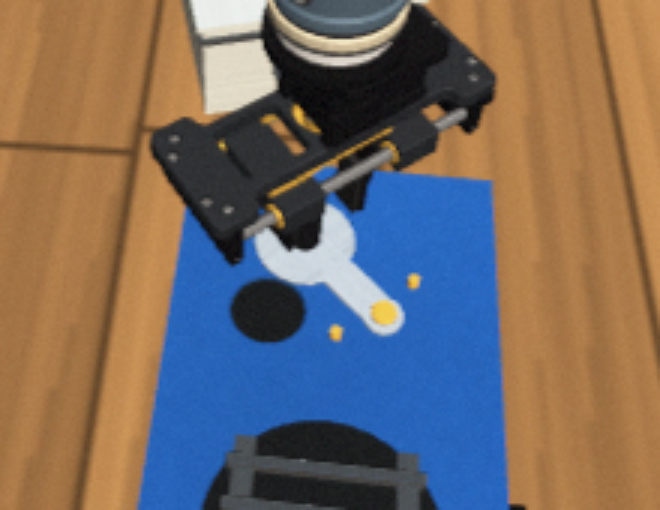

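The cover now swings with the tool: the port at crop (268,310) is uncovered and the disc is at about (305,240). I'll continue the quarter turn.

```bash
python3 -m handwheel '[[-0.0063,-0.0043,0,0,0,-0.052],[-0.013,-0.008,0,0,0,-0.105],[-0.02,-0.0109,0,0,0,-0.157],[-0.0273,-0.0131,0,0,0,-0.209],[-0.0348,-0.0146,0,0,0,-0.262],[-0.0424,-0.0152,0,0,0,-0.314],[-0.05,-0.015,0,0,0,-0.367],[-0.055,-0.0145,0,0,0,-0.4]]'
python3 - <<'E'
from h import *
p,d=cams.capture("side")
cv2.imwrite("pics/side5c.png",cv2.resize(p[180:350,240:460],None,fx=3,fy=3))
pin=np.array([.4555,.139]);s=bot.read_state();P=np.array(s["position"])
print(P,s["force"],s["time_s"],np.degrees(np.arctan2(P[1]-pin[1],P[0]-pin[0])))
E
```

```text
time_s: 7.2
position: [0.4462, 0.0671, 0.1274]
tcp_rot: [[0.152, 0.988, 0.002], [0.988, -0.152, -0.001], [-0.0, 0.002, -1.0]]
force: [2.7, -0.4, -0.1]
opening: 0.476
grasp_force: 0.6
[0.44489179 0.06731812 0.12733276] [-0.09205945 -0.18106186 -0.22256954] 7.25 -98.41810631425415
```

View pics/side5c.png

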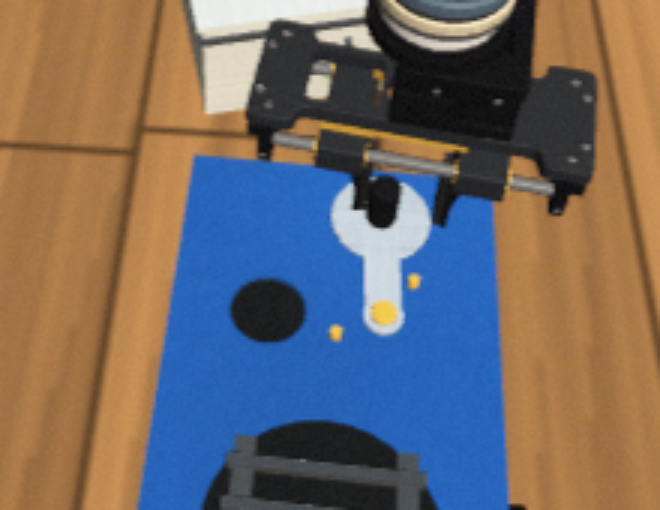

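The disc is now about 90° round at crop (380,220), with the port fully open at (268,310). I'll back the finger off the knob and lift straight up.

```bash
python3 -m handwheel '[[0.004,0,0,0,0,0],[0.008,0,0,0,0,0],[0.008,0,0.02,0,0,0],[0.008,0,0.05,0,0,0],[0.008,0,0.08,0,0,0],[0.008,0,0.11,0,0,0],[0.008,0,0.14,0,0,0],[0.008,0,0.14,0,0,0]]'
python3 - <<'E'
from h import *
for i in range(2): p,d=cams.capture("side")
cv2.imwrite("pics/side6.png",p)
s=bot.read_state();print(s["position"],s["force"],s["time_s"])
E
```

```text
time_s: 7.92
position: [0.458, 0.067, 0.2729]
tcp_rot: [[0.148, 0.989, 0.013], [0.989, -0.148, -0.001], [0.001, 0.013, -1.0]]
force: [0.4, 0.0, 0.2]
opening: 0.473
grasp_force: 0.0
[0.45470578 0.06720031 0.26838905] [ 0.21356646  0.33656072 -0.6676881 ] 8.0167
```

View pics/side6.png

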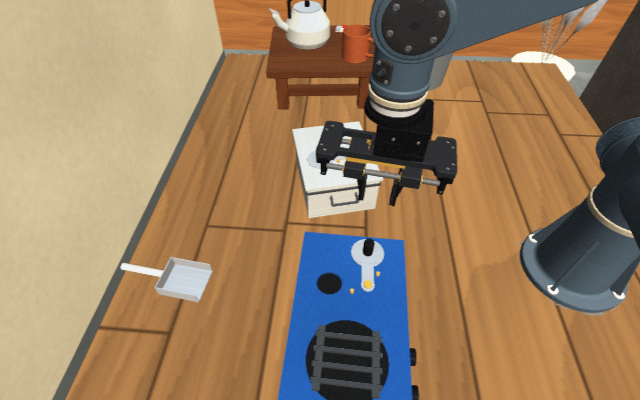

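The cover rests a quarter turn open, with its knob at (369,246) and the port clear at (329,283). The gripper is well above it and touched nothing on the tin.

```bash
python3 -c "from rig import bot;print(bot.hand_in())"
```

```text
the job is handed in; nothing more can be done
None
```

The stove's cover is swung about a quarter turn clockwise with the port fully open and the cover released. The arm never went to the ash tin's cover, and the job was handed in at about 8 s, though the first swing passed just above the knob and had to be repeated lower.

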